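Throw a stale garlic bulb into the food-waste caddy

TASK

The garlic bulb on the worktop has gone off: push it through the sprung flap in the lid of the steel food-waste caddy, so that it ends up lying inside and both leaves of the flap have swung shut behind it. Leave the lemon, the espresso cup and the glass tumbler where they are.

Things in the scene. Friction and masses are not known exactly. Their poses are not given: they have to be found in the camera images.
- garlic_center (a point): centre (half-way up) of the loose garlic bulb, pale, roundish, 60 x 57 mm across and 58 mm tall with a narrow stem on top, about 40 g; it stands upright on the worktop with this point 29 mm above it; may be grasped at any yaw
- caddy: food-waste caddy, a steel box with a black lid frame, fixed to the worktop, 150 mm (its x) by 190 mm (its y) and 150 mm tall, the lid frame 158 x 198 mm; origin at the centre of its underside, z up, y along the length of the flap. It may stand to the left or to the right of the garlic. The lid cannot be taken off. Walls 4 mm thick, inner floor 9 mm above the worktop
- caddy_mouth (a point): centre of the rectangular inlet in the caddy's lid, level with the lid's top, 150 mm above the worktop; the inlet is 88 mm (caddy's x) by 150 mm (caddy's y). Two smooth, slippery plastic leaves, each 50 x 146 x 4 mm, are hinged on its front and rear long edges; shut, they slope down to meet on its middle line in a shallow V, 24 mm deep; hanging open they reach 52 mm below the lid's top
- leaf_front (a joint): angle of the leaf hinged on the caddy's -x edge (robot's side): 0 shut, grows as it swings down into the caddy, at most 1.05 rad. Sprung shut: pressing both leaves down in the middle takes about 4 N; the bulb's weight does not open them. Fingers among the leaves are clamped lightly (3 N) and slide out straight up
- leaf_rear (a joint): angle of the leaf hinged on the caddy's +x edge: 0 shut, grows as it swings down, at most 1.05 rad; sprung like the other. The leaves let go of the bulb once its widest part has been pushed about 50 mm below the lid's top; it then falls in
- lemon: loose yellow lemon, 78 x 55 x 56 mm, lying behind the work, to be left alone; origin at the centre of its underside
- espresso_cup: loose white espresso cup with a handle, 60 x 87 x 50 mm, standing behind the work, to be left alone; origin at the centre of its underside
- tumbler: loose clear glass tumbler, 76 mm across and 86 mm tall, standing behind the work, to be left alone; origin at the centre of its underside
Mind the look-alikes: they are no part of the job. What is shaped like the part that bears garlic_center but blue is not meant.

How it is judged:
At the end, for the whole second after the job is handed in: the garlic bulb lies at rest inside the caddy, its centre between the four walls and at most 85 mm above the caddy's underside; both leaves of the flap are shut to within 0.1 rad (z of garlic_center in the frame of caddy between 0 and 0.085 m and x of garlic_center in the frame of caddy between -0.073 and 0.073 m and y of garlic_center in the frame of caddy between -0.093 and 0.093 m and value of joint each of leaf_front, leaf_rear below 0.1 rad and linear speed of garlic below 0.05 m/s); the robot touches nothing.
It fails at once if the lemon is pushed more than 30 mm from its place (distance of lemon from where it was at the start of the episode above 0.03 m).
It fails at once if the espresso cup is pushed more than 30 mm from its place (distance of espresso_cup from where it was at the start of the episode above 0.03 m).
It fails at once if the tumbler is pushed more than 30 mm from its place (distance of tumbler from where it was at the start of the episode above 0.03 m).
It also fails if it takes over 40 s, if anything falls off the work surface, if the arm or the gripper's body presses on something with over 40 N, if the wrist force passes 120 N, or if a joint passes its speed limit or range.

ROBOT

A 7-joint arm with a two-finger parallel gripper is mounted at the origin on a cart in front of the work surface, level with it; the furniture and walls round the work are solid. World frame = base frame: x ahead of the robot, y to its left, z up, the work surface at z = 0. Lengths are in m, angles in rad, forces in N, time in s.
With the tool pointing down it reaches from about 0.4 to 0.85 m from the base axis. Payload 10.4 kg.
Tool frame: the origin (TCP) lies midway between the tips of the shut fingers; the grasp point (between the pads) lies 19 mm behind it (manip.hold_point_z is the distance from the TCP to the grasp point, in m); z points along the fingers, y is the line along which they close (so a half turn about z gives the same grasp; the last joint's range is limited). The gripper opens to 85 mm and grips with 20 to 120 N. Pads are 22 mm wide; open, the fingers measure 114 mm over their backs; the gripper's body (76 mm by 85 mm) begins 54 mm behind the grasp point. The pads swing forward as they close: fully open they stand 13 mm farther back than shut.
Start: joints at [1.092, 0.332, -0.065, 1.46, 0.022, 1.35, -0.088], TCP at [0.275, -0.561, 0.231] pointing down, gripper open.
Joint ranges: [-2.6, 2.6], [-0.5, 2.12], [-1.47, 1.34], [0.16, 2.42], [-1.27, 4.41], [0.06, 2.06], [-2.6, 2.6]. Speed limits (rad/s): [2.22, 2.22, 2.79, 2.79, 3.14, 3.14, 3.14].

INTERFACE

Orientations are given as a unit quaternion [x, y, z, w].
In Python, from workcell import manip, eyes, job gives the robot as it stands.
- The arm moves only by the shell command python3 -m crank 'ROWS' [FORCE]. ROWS is JSON, a list that holds one entry, the list of rows, each a list of 7 numbers: the finger opening in cm, from 0 to 8.54, then the shift along the world's x, y, z in cm, then the turn, a rotation vector about the world's x, y, z in degrees. In form: [[[hand, x, y, z, ax, ay, az], ...]]. A call has 1 to 20 rows; each row shifts and turns the commanded pose from where the row before left it; what a row does not reach is not made up. A row lasts 1/8 s, in which the tool goes at most 62.5 mm and 10.7 degrees, less where a joint would pass 70% of its speed; a pose out of reach is approached as far as the arm can. A call with a gripper value outside its range is refused whole. The fingers move at their own pace and stop on an object; FORCE is the grip in N (left out, the last holds). Time passes only in rows, so rows that do not move let the fingers close. It gives the time, the measured TCP pose, the force, the opening and the grip force at its end, in the units of the state.
- manip.get_obs(): the state, without advancing time (a new reading comes with each control period).
- eyes.camera(name): name is "scene" or "top" or "wrist"; returns (picture, depth): 420x560x3 uint8, red, green, blue; 420x560 float32, m along the optical axis (not along the pixel's ray), 0 where there is no reading.
- eyes.camera_params(name): a dict with "fx", "fy", "cx", "cy" (pixels), "world_from_camera" (4x4, takes a point from camera to world coordinates); the wrist camera has in their place "hand_eye" (4x4, takes a point from camera to tool coordinates, whose origin is the TCP and whose axes are the flange's). Camera axes: x right, y down, z forward; pixel columns grow to the right and rows downward; lengths in m; the calibration is good to about 2 mm. A picture is of the moment at which its call begins: read the wrist's pose just before it. camera_params takes no time and is no camera call.
- job.hand_in(): hands the job in; it is judged then, once.
The state is a dict: "clock": time; "joint_pos": joint angles; "joint_velocities": joint speeds; "tau": joint torques, N m; "position": TCP position; "ee_rot": TCP orientation; "ft_force": force on the tool from outside, world axes, zero at the start; "torque": the same for the moment, N m; "grip_width": opening from 0.0 (shut) to 1.0 (fully open); "grasp_force": force on a finger pad.
Only numpy, scipy, OpenCV 4.12 (cv2) and the standard library are available. Lean on these libraries where they do the work, as an engineer would, in place of code of your own. Each camera call takes 0.05 s, during which the arm holds its last target. There are 200 camera calls.

## Working session

There is one attempt and no reset: what is moved stays moved. The work goes in short steps, Python scripts to look and compute and a shell command to move; the robot and the scene stay as the last step left them, time stands still between calls to the robot, and variables do not carry over. Pictures are saved under pics/ and viewed, at most 10 in all, crops included, and the job is handed in when it is done.

```bash
mkdir -p pics; cat > h.py <<'E'
import numpy as np, cv2
from workcell import manip, eyes, job
def shot(n):
    im,d=eyes.camera(n); p=eyes.camera_params(n); return im,d,p
def cloud(d,p):
    v,u=np.mgrid[:d.shape[0],:d.shape[1]]
    c=np.stack([(u-p['cx'])*d/p['fx'],(v-p['cy'])*d/p['fy'],d,np.ones_like(d)],-1)
    return (c@np.array(p['world_from_camera']).T)[...,:3]
E
python3 - <<'E'
from h import *
for n in('top','scene'):
    im,d,p=shot(n); cv2.imwrite(f'pics/{n}0.png',im[...,::-1]); np.savez(f'{n}0.npz',im=im,w=cloud(d,p),d=d)
o=manip.get_obs(); print(o['clock'],o['position'],o['ee_rot'],manip.hold_point_z,o['grip_width'],o['ft_force'])
E
```

```text
0.1 [ 0.27494447 -0.5608967   0.23059536] [ 9.74142050e-01  2.25935499e-01 -1.79983706e-04 -6.20373958e-04] 0.0187 0.9999998761365699 [ 0.80375146 -0.68769985 -0.22624555]
```

View pics/top0.png

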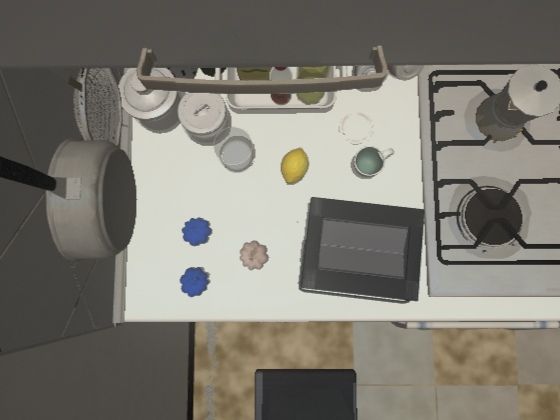

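View pics/scene0.png

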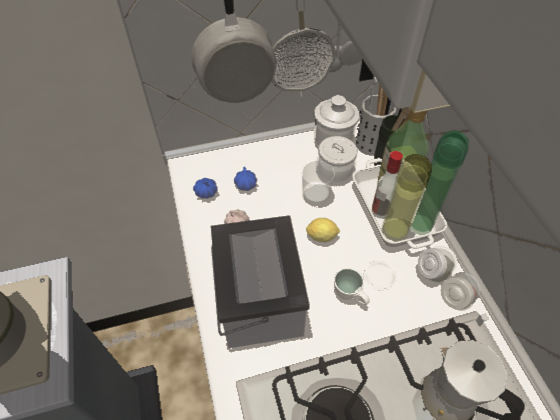

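Top view candidates are blue bulbs at (196,231) and (194,282), and a pale bulb at (254,255). I choose the pale one, since blue is excluded. The caddy lid is around (363,248), and the lemon, cup and tumbler are at (295,166), (369,161) and (236,153).

```bash
python3 - <<'E'
from h import *
z=np.load('top0.npz'); im,w=z['im'],z['w']
cv2.imwrite('pics/crop.png',cv2.resize(im[215:300,170:440],None,fx=2.9,fy=2.9,interpolation=cv2.INTER_CUBIC)[...,::-1])
m=np.zeros(im.shape[:2],bool); m[235:278,232:276]=1
g=m&(w[...,2]>.012)
P=w[g]; print('garlic n',len(P),'max',P.max(0),'min',P.min(0),'mid',(P.max(0)+P.min(0))/2, 'mean',P.mean(0))
t=P[P[:,2]>P[:,2].max()-.012]; print('stem',t.mean(0),len(t))
(cx,cy),r=cv2.minEnclosingCircle(P[:,:2].astype(np.float32)); print('circ',cx,cy,r)
l=np.zeros_like(m); l[180:320,285:440]=1
L=l&(w[...,2]>.143)&(w[...,2]<.165)&(w[...,0]<1)
n,lab,st,_=cv2.connectedComponentsWithStats(L.astype(np.uint8)); k=1+st[1:,4].argmax(); Q=w[lab==k]
print('lid',cv2.minAreaRect((Q[:,:2]*1000).astype(np.float32)),np.median(Q[:,2]))
F=l&(w[...,2]>.1)&(w[...,2]<.143); 
for (u,v) in[(295,166),(369,161),(236,153),(196,231),(194,282),(363,248)]: print((u,v),w[v,u])
# obstacles above .25
H=w[(w[...,2]>.2)]; print('tall min x', H[:,0].min())
E
```

```text
garlic n 620 max [0.55895469 0.16131389 0.97173881] min [0.47664787 0.07397628 0.01804219] mid [0.51780128 0.11764509 0.4948905 ] mean [0.52954074 0.13287885 0.04527253]
stem [0.47664787 0.07397628 0.97173881] 5
circ 0.5145238041877747 0.11347594857215881 0.05482485890388489
lid ((535.7134399414062, -62.57405090332031), (198.73684692382812, 158.32376098632812), 83.25398254394531) 0.14939812818909914
(295, 166) [0.70258918 0.05189024 0.05678697]
(369, 161) [ 0.72458207 -0.1018592   0.00632531]
(236, 153) [0.74298142 0.17267004 0.00834181]
(196, 231) [0.57691021 0.24555905 0.04511842]
(194, 282) [0.47844846 0.24587004 0.05295249]
(363, 248) [ 0.53657075 -0.06434219  0.12907211]
tall min x 0.2696076187460279
```

View pics/crop.png

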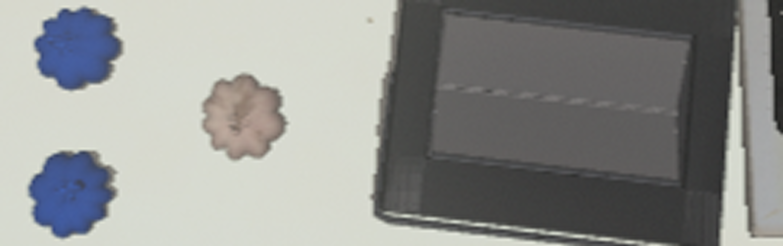

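The crop confirms it: the pale pink bulb sits at about (254,255) with blue decoys to its left, and the flap's V-line runs along the lid. The caddy is at (0.536, -0.063), yaw about -6.75°. I'll approach with a turn of -33° so the fingers close along the caddy's y.

```bash
python3 -m crank '[[[8.5,0,0,1,0,0,0],[8.5,0.8,2,1,0,0,0],[8.5,1.6,4.3,0,0,0,-2],[8.5,1.6,4.3,0,0,0,-2],[8.5,1.6,4.3,0,0,0,-2],[8.5,1.6,4.3,0,0,0,-2],[8.5,1.6,4.3,0,0,0,-2],[8.5,1.6,4.3,0,0,0,-2],[8.5,1.6,4.3,0,0,0,-2],[8.5,1.6,4.3,0,0,0,-2],[8.5,1.6,4.3,0,0,0,-3],[8.5,1.6,4.3,0,0,0,-3],[8.5,1.6,4.3,0,0,0,-3],[8.5,1.6,4.3,0,0,0,-3],[8.5,1.6,4.3,0,0,0,-3],[8.5,1.6,4.3,0,0,0,-2],[8.5,1.6,4.3,0,0,0,0],[8.5,0,0,0,0,0,0],[8.5,0,0,0,0,0,0]]]'
cat > wr.py <<'E'
from h import *
import sys
from scipy.spatial.transform import Rotation as R
z=np.load('top0.npz'); w=z['w']; g=np.zeros(w.shape[:2],bool); g[235:278,232:276]=1
P=w[g&(w[...,2]>.012)&(w[...,2]<.1)]; print('top: mid',(P.max(0)+P.min(0))/2,P.max(0)-P.min(0))
o=manip.get_obs(); im,d,p=shot('wrist'); rot=R.from_quat(o['ee_rot'])
T=np.eye(4); T[:3,:3]=rot.as_matrix(); T[:3,3]=o['position']
p['world_from_camera']=T@np.array(p['hand_eye']); w=cloud(d,p)
cv2.imwrite(f'pics/{sys.argv[1]}.png',im[...,::-1])
y=rot.as_matrix()[:,1]; print('TCP',o['position'],'jaw deg',np.degrees(np.arctan2(y[1],y[0]))%180,'zaxis',rot.as_matrix()[:,2],o['clock'])
print('cam T',p['world_from_camera'][:3,3])
s=(d>0)&(np.hypot(w[...,0]-.53,w[...,1]-.133)<.05)&(w[...,2]>.012)&(w[...,2]<.08)
P=w[s]
if len(P): print('wrist',len(P),'mid',(P.max(0)+P.min(0))/2,P.max(0)-P.min(0))
E
python3 wr.py w1
```

```text
clock: 2.48
position: [0.5227, 0.104, 0.2517]
ee_rot: [0.998, -0.06, 0.0, 0.0]
ft_force: [0.4, -0.3, 0.2]
grip_width: 0.998
grasp_force: 0.0
top: mid [0.531166   0.13360283 0.03849203] [0.05557739 0.05542213 0.04089968]
TCP [0.52268178 0.10401469 0.25170018] jaw deg 83.16023622929657 zaxis [ 2.61087788e-04 -8.30854085e-04 -9.99999621e-01] 2.475
cam T [0.60532777 0.09426634 0.39262291]
wrist 2029 mid [0.53284995 0.13202873 0.03673137] [0.05855255 0.05524413 0.04004504]
```

View pics/w1.png

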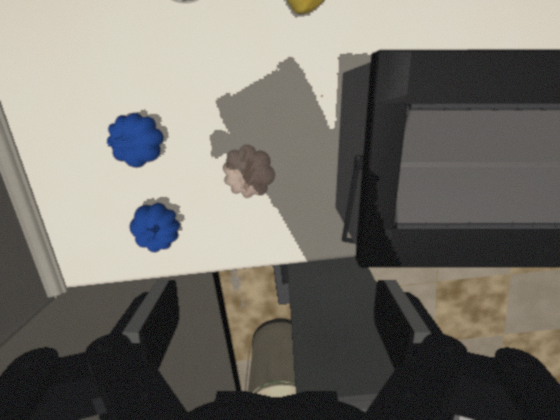

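The wrist view shows the bulb at (249,171), the blue ones at (135,139) and (155,227), and the flap lines level with the image, so the yaw is aligned. Both cameras agree on the bulb at about (0.532, 0.133).

```bash
python3 -m crank '[[[8.5,0.9,2.9,0,0,0,0],[8.5,0,0,-4,0,0,0],[8.5,0,0,-5,0,0,0],[8.5,0,0,-5,0,0,0],[8.5,0,0,-4,0,0,0],[8.5,0,0,-3,0,0,0],[8.5,0,0,-2,0,0,0],[8.5,0,0,-1.5,0,0,0],[8.5,0,0,0,0,0,0],[8.5,0,0,0,0,0,0],[4,0,0,0,0,0,0],[4,0,0,0,0,0,0],[4,0,0,0,0,0,0],[4,0,0,0,0,0,0],[4,0,0,0,0,0,0],[4,0,0,0,0,0,0],[4,0,0,0,0,0,0],[4,0,0,0,0,0,0]]]' 25
```

```text
clock: 4.78
position: [0.5327, 0.133, 0.0074]
ee_rot: [0.998, -0.06, 0.001, 0.0]
ft_force: [-2.3, -0.4, 8.7]
grip_width: 0.634
grasp_force: 24.7
```

```bash
python3 -m crank '[[[4,0,0,1.5,0,0,0],[4,0,0,3,0,0,0],[4,0,0,4,0,0,0],[4,0,0,4,0,0,0],[4,0,0,4,0,0,0],[4,0,0,4,0,0,0],[4,0,0,3,0,0,0],[4,0,0,0,0,0,0],[4,0.1,-3,0,0,0,0],[4,0.1,-4,0,0,0,0],[4,0.1,-5,0,0,0,0],[4,0,-4,0,0,0,0],[4,0,-3.6,0,0,0,0],[4,0,0,0,0,0,0],[4,0,0,0,0,0,0]]]'
python3 - <<'E'
from h import *
from scipy.spatial.transform import Rotation as R
o=manip.get_obs(); im,d,p=shot('wrist'); cv2.imwrite('pics/w2.png',im[...,::-1])
T=np.eye(4); T[:3,:3]=R.from_quat(o['ee_rot']).as_matrix(); T[:3,3]=o['position']
p['world_from_camera']=T@np.array(p['hand_eye']); w=cloud(d,p)
L=((d>0)&(abs(w[...,2]-.149)<.006)&(abs(w[...,0]-.536)<.12)&(abs(w[...,1]+.063)<.13)); Q=w[L]
print(cv2.minAreaRect((Q[:,:2]*1000).astype(np.float32)),np.median(Q[:,2]),o['position'])
im,d,p=shot('scene'); cv2.imwrite('pics/s2.png',im[...,::-1])
E
```

```text
clock: 6.65
position: [0.5348, -0.0623, 0.241]
ee_rot: [0.998, -0.06, -0.0, -0.0]
ft_force: [0.3, 0.5, -1.1]
grip_width: 0.631
grasp_force: 26.6
((537.0814208984375, -63.882545471191406), (198.1732635498047, 157.91708374023438), 83.30936431884766) 0.14817896455697332 [ 0.53479684 -0.06231609  0.24096617]
```

View pics/w2.png

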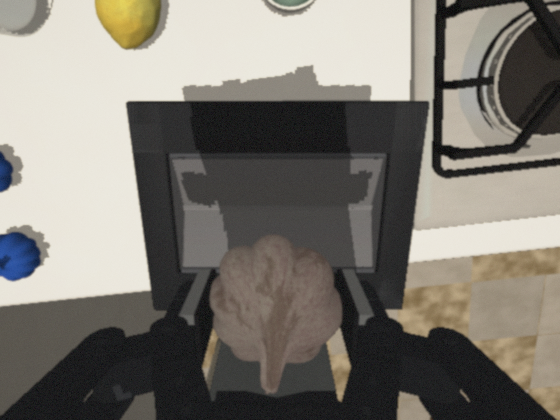

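The bulb (275,305) is held upright between the fingers, centred over the flap (lid at 130–425, 100–310). Next: a small correction, then push in.

```bash
python3 -m crank '[[[4,0.2,-0.1,-3,0,0,0],[4,0,0,-3,0,0,0],[4,0,0,-2,0,0,0],[4,0,0,-1.5,0,0,0],[4,0,0,-1.5,0,0,0],[4,0,0,-1.5,0,0,0],[4,0,0,-1.5,0,0,0],[4,0,0,-1.5,0,0,0],[4,0,0,-0.9,0,0,0],[4,0,0,0,0,0,0],[4,0,0,0,0,0,0]]]' 40
```

```text
clock: 8.12
position: [0.5363, -0.0641, 0.0767]
ee_rot: [0.998, -0.06, -0.001, -0.0]
ft_force: [-1.5, 0.9, -8.4]
grip_width: 0.62
grasp_force: 46.5
```

```bash
python3 -m crank '[[[7.5,0,0,0,0,0,0],[7.5,0,0,0,0,0,0],[7.5,0,0,0,0,0,0],[7.5,0,0,0,0,0,0],[7.5,0,0,0,0,0,0]]]'
python3 - <<'E'
from h import *
im,d,p=shot('wrist'); cv2.imwrite('pics/w3.png',im[...,::-1])
E
```

```text
clock: 8.75
position: [0.5376, -0.0642, 0.0778]
ee_rot: [0.998, -0.06, 0.001, 0.0]
ft_force: [1.1, 0.0, 0.7]
grip_width: 0.877
grasp_force: 3.2
```

View pics/w3.png

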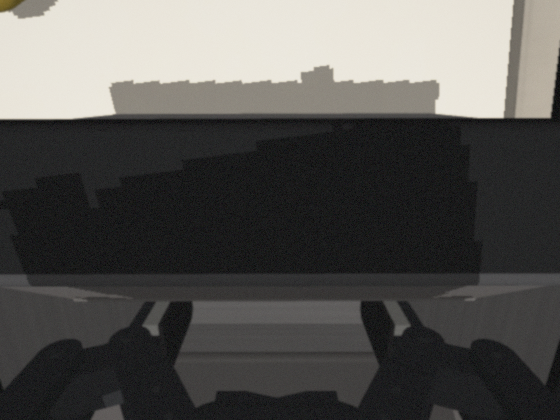

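The fingers are inside the inlet around (160–390, 330) with no bulb between them, so it has dropped. Withdraw straight up.

```bash
python3 -m crank '[[[7.5,0,0,1,0,0,0],[7.5,0,0,1.5,0,0,0],[7.5,0,0,1.5,0,0,0],[7.5,0,0,1.5,0,0,0],[7.5,0,0,2,0,0,0],[7.5,0,0,3,0,0,0],[7.5,0,0,4,0,0,0],[7.5,0,0,4,0,0,0],[7.5,-1,0,2,0,0,0],[7.5,-5,0,0,0,0,0],[7.5,-5,0,0,0,0,0],[7.5,0,0,0,0,0,0],[7.5,0,0,0,0,0,0]]]'
python3 - <<'E'
from h import *
im,d,p=shot('wrist'); cv2.imwrite('pics/w4.png',im[...,::-1])
im,d,p=shot('scene'); cv2.imwrite('pics/s4.png',im[...,::-1])
E
```

```text
clock: 10.42
position: [0.4271, -0.0643, 0.2824]
ee_rot: [0.998, -0.06, 0.0, 0.0]
ft_force: [0.1, -0.4, -0.8]
grip_width: 0.883
grasp_force: 0.0
```

View pics/w4.png

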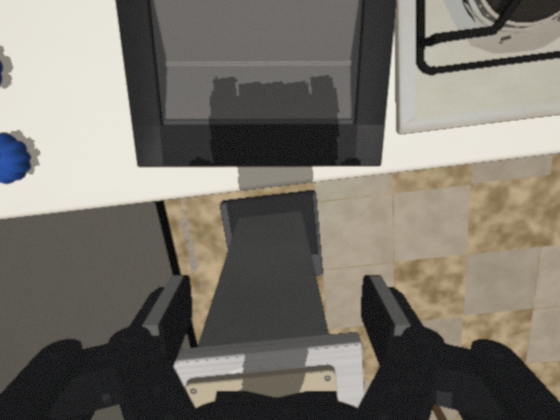

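View pics/s4.png

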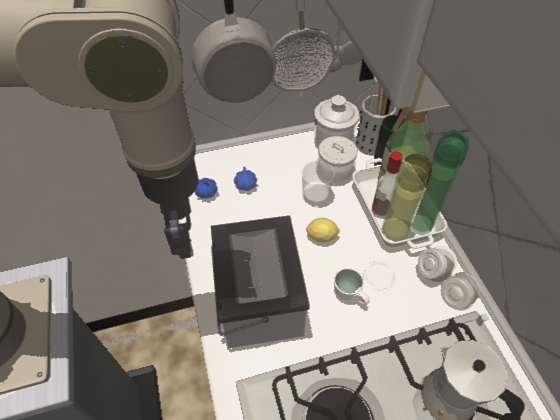

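The flap is shut, with the leaves meeting at row 62 in the wrist view and around (258,268) in the scene view. There is no bulb in the fingers or on the worktop. The lemon, cup and tumbler are unmoved, at (322,229), (348,284) and (316,184).

```bash
python3 -c "
from workcell import job
print(job.hand_in())"
```

```text
the job is handed in; nothing more can be done
None
```

I pushed the garlic bulb through the flap into the caddy and handed the job in at about 10.5 s. The last pictures showed both leaves shut, no bulb on the worktop or in the gripper, and the lemon, cup and tumbler where they were; the hand-in returned no verdict.

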